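# Dock the bearing case and open its sprung lid

### The arm

A 7-joint arm with a two-finger parallel gripper is mounted at the origin on the work surface. World frame = base frame: x ahead of the robot, y to its left, z up, the work surface at z = 0. Lengths are in m, angles in rad, forces in N, time in s.
With the tool pointing down it reaches from about 0.4 to 0.85 m from the base axis. Payload 10.4 kg.
Tool frame: the origin (TCP) lies on the centre line of the jaws, within the pads' length; the fingertips stand 22 mm ahead of it and the grasp point (between the pads) lies 3 mm ahead of it; z points along the fingers, y is the line along which they close (so a half turn about z gives the same grasp; the last joint's range is limited). The gripper opens to 87 mm and grips with 3 to 60 N. Pads are 19 mm wide; open, the fingers measure 117 mm over their backs; the gripper's body (75 mm by 190 mm) begins 51 mm behind the grasp point.
Start: joints at [1.179, 0.332, -0.065, 1.46, 0.022, 1.35, -0.088], TCP at [0.225, -0.583, 0.245] pointing down, gripper open.
Joint ranges: [-2.6, 2.6], [-0.5, 2.12], [-1.47, 1.34], [0.16, 2.42], [-1.27, 4.41], [0.06, 2.06], [-2.6, 2.6]. Speed limits (rad/s): [2.22, 2.22, 2.79, 2.79, 3.14, 3.14, 3.14].

### API

Orientations are given as a unit quaternion [x, y, z, w].
In Python, from plant import ctrl, snapshot, recognise, regions_of gives the robot as it stands.
- The arm moves only by the tool arm_command, never from a script. Its argument "targets" is a list of rows, each an object with "linear": the shift along the tool's x, y, z scaled (see below), a list of three; "dr": the turn, a rotation vector about the tool's x, y, z scaled (see below), a list of three; "hand": the opening, from -1 (shut) to 1 (fully open), so that 0 is half open. A call has 1 to 8 rows; each row shifts and turns the commanded pose from where the row before left it, along the tool's axes as they then stand; what a row does not reach is not made up. The controller multiplies each number of a shift by 5 cm and each number of a turn by 0.12 rad. A row lasts 1/10 s, in which the tool goes at most 50 mm and 8.59 degrees, less where a joint would pass 70% of its speed; a pose out of reach is approached as far as the arm can. A call with a number of a shift or a turn outside -1 to 1 is refused whole. A call with a gripper value outside its range is refused whole. The fingers move at their own pace and stop on an object; "squeeze" is the grip in N (left out, the last holds). Time passes only in rows, so rows that do not move let the fingers close. It gives the time, the measured TCP pose, the force, the opening and the grip force at its end, in the units of the state.
- ctrl.state(): the state, without advancing time (a new reading comes with each control period).
- snapshot(name): name is "side" or "top" or "wrist"; returns a dict with "image" (384x512x3 uint8, red, green, blue), "depth" (384x512 float32, m along the optical axis (not along the pixel's ray), 0 where there is no reading), "fx", "fy", "cx", "cy" (pixels), "R" (3x3) and "t" (3): a world point X has camera coordinates R X + t; the wrist camera has in their place "tool_from_camera" (4x4, takes a point from camera to tool coordinates, whose origin is the TCP and whose axes are the flange's). Camera axes: x right, y down, z forward; pixel columns grow to the right and rows downward; lengths in m; the calibration is good to about 2 mm. A picture is of the moment at which its call begins: read the wrist's pose just before it.
- ctrl.job_done(): hands the job in; it is judged then, once.
Trained networks look in a picture, given as the dict that the camera call returned (one of the last four; its "shot" number tells which), for a name from the list of things; names that differ only in an ending like _2 or _b are one class to them, and where a whole thing is asked for, a point or a joint stands for the part that bears it (a point fixed in the world has none). Each returns a list of dicts, best first, with "conf" (0 to 1); they miss things now and then, are a little off and sometimes report something else, mostly with a low value. They report only what shows in the picture. A call takes as long as a camera call.
- recognise(picture, label): "uv" ([column, row] in pixels, amid what is visible of it).
- regions_of(picture, label): "pixels" (384x512 bool, what is visible of it) and "uv" ([column, row] in pixels, amid what is visible of it).
The state is a dict: "time": time; "joint_pos": joint angles; "dq": joint speeds; "effort": joint torques, N m; "eef_pos": TCP position; "ee_rot": TCP orientation; "contact_force": force on the tool from outside, world axes, zero at the start; "wrist_torque": the same for the moment, N m; "gripper_width": finger opening in m; "grasp_force": force on a finger pad.
Only numpy, scipy, OpenCV 4.12 (cv2) and the standard library are available. Lean on these libraries where they do the work, as an engineer would, in place of code of your own. Each camera call takes 0.05 s, during which the arm holds its last target. There are 200 camera calls.

### The job

Slide the walnut bearing case over the counter, without lifting it or shoving it hard, until it sits square and snug along the long rail and hard up against the blue end stop, with the stop's brass plunger pushed in. Then press the red release so that the lid springs up, and steady the wobbling lid with the fingers until it stands open and still. Leave the case docked and the yo-yo, wrench, caliper and jar where they are.

Things in the scene. Friction and masses are not known exactly. Their poses are not given: they have to be found in the camera images.
- case: Loose walnut case, 110 (x) by 150 (y) mm, 54 high (57 with lid), 0.8 to 1.05 kg, too wide to grasp; origin centre of underside. Release deck at its front (x = -55), lid hinged at its back (x = +55), which goes to the rail. Slides at 6 to 13 N, up to 20 N to start it. Hidden load up to 35 mm off centre in y, so a push at one point turns it; two spread fingertips push straight.
- dock: Fixed aluminium rail, red stripe, 30 mm high, 22 thick. Origin on the counter in its working face (plane x = 0); y along the rail (y = -240 to +160), x through it away from the case. The docked case lies on the -x side, same yaw, its origin at x = -55 mm. It starts about 20 to 60 mm off the rail, turned up to 0.25 rad, short (-y) of the blue end stop.
- plunger (a joint): Sprung brass plunger, 16 mm wide, 21 mm above the counter, at rail x = -55 mm, in the blue end stop's face: 0 = out 8 mm, 0.008 m = flush (1.2 N; the docked case's friction holds it in). The stop, 40 mm high, 30 thick, from the rail to x = -112, faces -y at an unreported place between rail y = +40 and +110 mm: find it by touch, sliding the case in +y.
- button_top (a point): Centre of the top of the red release pad, 20 by 44 mm, on the case's front deck, 64 mm above the counter (case x = -40 mm, y = 0). Pressing it straight down 5 to 8 mm (about 4 to 6 N) lets the lid go. It springs back.
- lid: Wooden lid, 74 by 148 mm, 4 thick. Origin on its hinge line (case x = +46 mm, 50 mm up); shut, it reaches towards the case's -x. Released, a light spring throws it up and it swings on for many seconds about 1.3 rad unless steadied; 0.2 N at its edge moves it a quarter radian.
- lid_hinge (a joint): Lid angle: 0 shut, about 1.3 rad where it stands by itself (leaning a little towards the case's front), end of travel 1.9 rad.
- lid_edge (a point): Middle of the lid's free edge, 70 mm from the hinge line.
- yoyo: Bystander: matte black yo-yo lying on its side face, 58 mm across, 40 mm high; origin under its centre.
- wrench: Bystander: red plastic axle wrench, 150 mm long, lying flat beyond the end stop; origin under its centre, long along its x.
- caliper: Bystander: steel caliper, 190 mm long (its y), lying flat behind the rail; origin under the middle of its beam.
- jar: Bystander: small glass jar, 56 mm across, 65 mm high, behind the rail; origin under its centre.

How it is judged:
On the way, in this order (a step that is already met when the one before it is completed fails the run):
1. the case is docked: within 5 mm of the rail, square to within 0.04 rad, the plunger pushed in at least 5 mm, the lid still shut (x of case in the frame of dock above -0.06 m and angle between the x axis of case and the x axis of dock, either way round below 0.04 rad and value of joint plunger above 0.005 m and value of joint lid_hinge below 0.15 rad), for 0.3 s.
2. the release is pressed and the lid springs up past 0.7 rad (value of joint lid_hinge above 0.7 rad).
3. the fingers rest on the lid and it is steady (below 0.4 rad/s) (contact force between the fingers and lid above 0.05 N and velocity of joint lid_hinge between -0.4 and 0.4 rad/s and value of joint lid_hinge above 0.7 rad), for 0.2 s.
At the end, for the whole second after the job is handed in: The case stands still, within 5 mm of the rail and square to it within 0.04 rad, holding the plunger in by at least 5 mm; the lid stands open beyond 0.9 rad and moves slower than 0.5 rad/s (x of case in the frame of dock above -0.06 m and angle between the x axis of case and the x axis of dock, either way round below 0.04 rad and value of joint plunger above 0.005 m and value of joint lid_hinge above 0.9 rad and velocity of joint lid_hinge between -0.5 and 0.5 rad/s and linear speed of case below 0.02 m/s); the robot touches nothing.
It fails at once if the case is lifted or tipped (12 mm or 0.12 rad) (height (world z) of case above 0.012 m or angle between case's own z axis and vertical above 0.12 rad).
It fails at once if the arm shoves the case with more than 60 N (contact force between any of the fingers, the arm and case above 60 N).
It fails at once if a bystander is moved by more than 20 mm (distance of any of yoyo, wrench, caliper, jar from where it was at the start of the episode above 0.02 m).
It also fails if it takes over 72 s, if anything falls off the work surface, if the arm or the gripper's body presses on something with over 40 N, if the wrist force passes 120 N, or if a joint passes its speed limit or range.

## Working session

There is one attempt and no reset: what is moved stays moved. The work goes in short steps, Python scripts to look and compute and a tool call to move; the robot and the scene stay as the last step left them, time stands still between calls to the robot, and variables do not carry over. Pictures are saved under pics/ and viewed, at most 10 in all, crops included, and the job is handed in when it is done.

Besides the shell and the picture viewer there is one more tool, called as name([rows], argument=value, ...), one row to a line, values as JSON. arm_command: Moves the arm, as the interface text tells. Its arguments: {"type":"object","properties":{"targets":{"type":"array","items":{"type":"object","properties":{"linear":{"type":"array","items":{"type":"number"}},"dr":{"type":"array","items":{"type":"number"}},"hand":{"type":"number"}}}},"squeeze":{"type":"number"}},"required":["targets"]}

```bash
mkdir -p pics; ls
cat > h.py <<'E'
import numpy as np, cv2
from plant import ctrl, snapshot, recognise, regions_of
from scipy.spatial.transform import Rotation as Ro
def world(p,mask):
    v,u=np.nonzero(mask&(p["depth"]>0)); z=p["depth"][v,u]
    c=np.stack([(u-p["cx"])/p["fx"]*z,(v-p["cy"])/p["fy"]*z,z],1)
    return (c-p["t"])@p["R"]
def save(p,n): cv2.imwrite("pics/%s.png"%n,p["image"][:,:,::-1])
E
python3 - <<'E'
from h import *
s=ctrl.state(); print(s)
for n in ("top","side"):
    p=snapshot(n); save(p,n)
    print(n,"campos",-p["R"].T@p["t"])
    for l in ("case","dock","plunger","button_top","yoyo","wrench","caliper","jar"):
        for r in regions_of(p,l)[:2]:
            w=world(p,r["pixels"])
            if len(w): 
                top=w[w[:,2]>np.percentile(w[:,2],90)-.006]
                b=cv2.minAreaRect((w[:,:2]*1000).astype(np.float32))
                print(l,round(r["conf"],2),np.round(r["uv"]),len(w),"min",np.percentile(w,2,axis=0).round(3),"max",np.percentile(w,98,axis=0).round(3),"rect",np.round(b[0]),np.round(b[1]),round(b[2],1))
E
```

```text
pics
{'time': 0.0, 'joint_pos': array([ 1.17936475,  0.33284622, -0.06467983,  1.46095029,  0.02159968,
        1.34989626, -0.08850817]), 'dq': array([-0.00013598,  0.00054829, -0.00034007,  0.00105068,  0.00195418,
       -0.00099214,  0.00034127]), 'effort': array([ 1.05590480e-03, -6.23248959e+01,  2.54133926e-02, -3.89897346e+01,
       -6.12934283e-02,  3.97864287e-02,  1.22215311e-04]), 'eef_pos': array([ 0.22518369, -0.58263935,  0.2437656 ]), 'ee_rot': array([ 9.83043866e-01,  1.83369201e-01, -1.64214995e-04, -6.82932220e-04]), 'contact_force': array([-0.55560421,  0.25105985,  0.87908871]), 'wrist_torque': array([-0.00897347,  0.03148486, -0.02623286]), 'grasp_force': 0.0, 'gripper_width': 0.0871626783546479}
top campos [0.50978366 0.15533365 0.89129785]
case 0.63 [312. 216.] 3871 min [ 0.528 -0.053  0.042] max [0.639 0.092 0.065] rect [585.  18.] [150. 110.] 81.7
case 0.27 [138. 161.] 561 min [0.654 0.354 0.003] max [0.788 0.419 0.011] rect [721. 389.] [ 37. 145.] 69.4
dock 0.75 [282. 160.] 2123 min [ 0.671 -0.105  0.007] max [0.744 0.271 0.035] rect [714.  83.] [398.  34.
[... 1126 characters left out ...]
 ] rect [659. 177.] [ 8. 15.] 72.8
button_top 0.58 [199. 243.] 308 min [0.536 0.001 0.054] max [0.556 0.045 0.066] rect [546.  26.] [51. 21.] 85.9
yoyo 0.61 [212. 128.] 503 min [0.553 0.349 0.008] max [0.601 0.395 0.042] rect [576. 372.] [49. 52.] 42.8
yoyo 0.28 [224. 257.] 6376 min [ 0.527 -0.062  0.006] max [0.639 0.088 0.064] rect [584.  43.] [200. 121.] 81.8
wrench 0.94 [276. 125.] 439 min [0.655 0.351 0.001] max [0.791 0.418 0.01 ] rect [723. 388.] [ 39. 148.] 70.4
caliper 0.96 [321. 198.] 1035 min [ 0.763  0.089 -0.001] max [0.814 0.266 0.013] rect [791. 181.] [189.  58.] 88.5
jar 0.6 [334. 270.] 1404 min [ 0.733 -0.058  0.008] max [ 0.781 -0.011  0.067] rect [754. -27.] [52. 69.] 38.1
```

View pics/top.png

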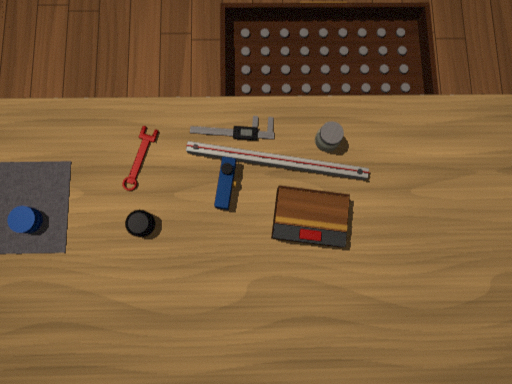

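View pics/side.png

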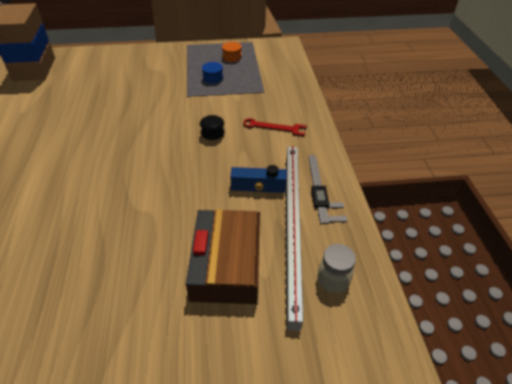

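```bash
cat > m.py <<'E'
from h import *
def fitcase(p,z0=.045,z1=.07):
    r=regions_of(p,"case")[0]; w=world(p,r["pixels"]); w=w[(w[:,2]>z0)&(w[:,2]<z1)]
    return cv2.minAreaRect((w[:,:2]*1000).astype(np.float32))
if __name__=="__main__":
  for n in ("top","side"):
    p=snapshot(n)
    print(n,"case",fitcase(p), "t",ctrl.state()["time"])
    r=regions_of(p,"dock")[0]; w=world(p,r["pixels"])
    # rail top: z .026-.034
    w=w[(w[:,2]>.025)&(w[:,2]<.037)]
    # rail face yaw: fit PCA after removing stop by line fit robust
    l=cv2.fitLine((w[:,:2]*1000).astype(np.float32),cv2.DIST_WELSCH,0,.1,.1).ravel(); d=l[:2]*np.sign(l[1]); 
    nrm=np.array([d[1],-d[0]]); o=(w[:,:2]*1000-l[2:])@nrm; a=(w[:,:2]*1000-l[2:])@d
    print("rail yaw(rad of y axis)",np.arctan2(-d[0],d[1]),"pt",l[2:],"off pct",np.percentile(o,[2,10,50,90,98]),"along",np.percentile(a,[1,99]))
    # all scene points of stop: near -112..0 on the -x side
    W=world(p,np.ones(p["depth"].shape,bool)); ww=W[(W[:,2]>.034)&(W[:,2]<.045)]
    o=(ww[:,:2]*1000-l[2:])@nrm; a=(ww[:,:2]*1000-l[2:])@d
    k=(o<15)&(o>-125)&(a>60)&(a<220); print("stop",k.sum(),"o",np.percentile(o[k],[2,98]) if k.any() else 0,"a",np.percentile(a[k],[2,10,90,98]) if k.any() else 0)
E
python3 m.py
```

```text
top case ((584.6783447265625, 17.815689086914062), (150.20716857910156, 110.16903686523438), 81.67194366455078) t 1.0
rail yaw(rad of y axis) -0.16755183 pt [709.55524  83.73219] off pct [-10.01374759  -8.66967264   0.06422444   9.31338452  11.31909534] along [-194.94769022  194.23933507]
stop 648 o [-120.44849079    1.26694392] a [ 88.48272725  90.57452701 116.48139847 161.92838541]
side case ((585.47607421875, 18.207786560058594), (152.2001495361328, 110.22637176513672), 81.69500732421875) t 1.15
rail yaw(rad of y axis) -0.16586885 pt [709.8654   80.27609] off pct [-9.63417837 -8.16318658  0.27809186  9.19006979 11.26105026] along [-195.49942749  191.24690863]
stop 636 o [-1.19753102e+02  9.97045024e-02] a [ 91.62608093  92.83863721 118.45592354 123.22695052]
```

The views agree. In the top view the case is at (312,216), 46 mm off the rail and almost parallel to it. The blue stop at (226,185) has its face about 97 mm beyond the case's final travel in +y. My plan is to push in +x with spread fingers, then slide the case in +y.

```bash
cat > go.py <<'E'
# usage: go.py x y z yaw  -> total shift in tool axes (units of 5 cm), turn z units ; x,y in m
from h import *
import sys
def plan(x,y,z,yaw):
    s=ctrl.state(); R=Ro.from_quat(s["ee_rot"]).as_matrix()
    T=np.array([[np.cos(yaw),np.sin(yaw),0],[np.sin(yaw),-np.cos(yaw),0],[0,0,-1]])
    rv=Ro.from_matrix(R.T@T).as_rotvec()/.12
    d=np.array([x,y,z])-s["eef_pos"]
    print("t",s["time"],"pos",s["eef_pos"].round(4),"F",s["contact_force"].round(1),"w",round(s["gripper_width"],3))
    print("turn",rv.round(2),"shift(now)",(R.T@d/.05).round(2),"shift(after turn)",(T.T@d/.05).round(2))
plan(*map(float,sys.argv[1:5]))
E
python3 go.py 0.5057 0.0296 0.244 -0.1454
```

```text
t 1.2 pos [ 0.2253 -0.583   0.2446] F [ 0.1 -0.2 -0.3] w 0.087
turn [ 0.   -0.    4.29] shift(now) [ 9.65 -9.41  0.01] shift(after turn) [ 3.770e+00 -1.293e+01  1.000e-02]
```

arm_command([
  {"linear":[0,0,0],"dr":[0,0,0.86],"hand":1},
  {"linear":[0,0,0],"dr":[0,0,0.86],"hand":1},
  {"linear":[0,0,0],"dr":[0,0,0.86],"hand":1},
  {"linear":[0,0,0],"dr":[0,0,0.86],"hand":1},
  {"linear":[0,0,0],"dr":[0,0,0.86],"hand":1},
  {"linear":[0.2,-0.7,0],"dr":[0,0,0],"hand":1},
  {"linear":[0.2,-0.7,0],"dr":[0,0,0],"hand":1},
  {"linear":[0.2,-0.7,0],"dr":[0,0,0],"hand":1},
])

```text
time: 2.0
eef_pos: [0.2708, -0.4823, 0.2445]
ee_rot: [0.997, -0.074, 0.0, 0.0]
contact_force: [0.0, -0.4, 0.6]
gripper_width: 0.0869
grasp_force: 0.0
```

arm_command([
  {"linear":[0.2,-0.7,0],"dr":[0,0,0],"hand":1},
  {"linear":[0.2,-0.7,0],"dr":[0,0,0],"hand":1},
  {"linear":[0.2,-0.7,0],"dr":[0,0,0],"hand":1},
  {"linear":[0.2,-0.7,0],"dr":[0,0,0],"hand":1},
  {"linear":[0.2,-0.7,0],"dr":[0,0,0],"hand":1},
  {"linear":[0.2,-0.7,0],"dr":[0,0,0],"hand":1},
  {"linear":[0.2,-0.7,0],"dr":[0,0,0],"hand":1},
  {"linear":[0.2,-0.7,0],"dr":[0,0,0],"hand":1},
])

```text
time: 2.8
eef_pos: [0.391, -0.2169, 0.2448]
ee_rot: [0.997, -0.074, 0.0, 0.0]
contact_force: [1.2, -0.2, 0.7]
gripper_width: 0.0872
grasp_force: 0.0
```

```bash
python3 go.py 0.5057 0.0296 0.043 -0.1454
```

```text
t 2.8 pos [ 0.391  -0.2169  0.2448] F [ 1.2 -0.2  0.7] w 0.087
turn [ 0.   -0.   -0.02] shift(now) [ 1.54 -5.22  4.03] shift(after turn) [ 1.56 -5.21  4.04]
```

arm_command([
  {"linear":[0.2,-0.65,0],"dr":[0,0,0],"hand":1},
  {"linear":[0.2,-0.65,0],"dr":[0,0,0],"hand":1},
  {"linear":[0.2,-0.65,0],"dr":[0,0,0],"hand":1},
  {"linear":[0.2,-0.65,0],"dr":[0,0,0],"hand":1},
  {"linear":[0.2,-0.65,0.4],"dr":[0,0,0],"hand":1},
  {"linear":[0.1,-0.65,0.6],"dr":[0,0,0],"hand":1},
  {"linear":[0.1,-0.65,0.6],"dr":[0,0,0],"hand":1},
  {"linear":[0,-0.5,0.6],"dr":[0,0,0],"hand":1},
])

```text
time: 3.6
eef_pos: [0.4877, 0.0247, 0.1338]
ee_rot: [0.997, -0.073, 0.001, -0.0]
contact_force: [-0.2, 0.4, -0.9]
gripper_width: 0.0869
grasp_force: 0.0
```

```bash
python3 go.py 0.5057 0.0296 0.043 -0.1454
```

```text
t 3.6 pos [0.4877 0.0247 0.1338] F [-0.2  0.4 -0.9] w 0.087
turn [-0.01 -0.01 -0.01] shift(now) [ 0.34 -0.15  1.82] shift(after turn) [ 0.34 -0.15  1.82]
```

arm_command([
  {"linear":[0,-0.05,0.5],"dr":[0,0,0],"hand":1},
  {"linear":[0,-0.05,0.5],"dr":[0,0,0],"hand":1},
  {"linear":[0,0,0.5],"dr":[0,0,0],"hand":1},
  {"linear":[0,0,0.2],"dr":[0,0,0],"hand":1},
  {"linear":[0.2,0,0],"dr":[0,0,0],"hand":1},
  {"linear":[0,0,0],"dr":[0,0,0],"hand":1},
])

```text
time: 4.2
eef_pos: [0.4996, 0.0258, 0.0507]
ee_rot: [0.997, -0.074, 0.001, -0.0]
contact_force: [0.2, 0.6, -0.2]
gripper_width: 0.087
grasp_force: 0.0
```

```bash
python3 go.py 0.563 0.019 0.043 -0.1667
```

```text
t 4.2 pos [0.4996 0.0258 0.0507] F [ 0.2  0.6 -0.2] w 0.087
turn [-0.   -0.02  0.16] shift(now) [ 1.27 -0.05  0.16] shift(after turn) [ 1.27 -0.08  0.15]
```

arm_command([
  {"linear":[0.1,0,0.15],"dr":[0,0,0.16],"hand":1},
  {"linear":[0.1,0,0],"dr":[0,0,0],"hand":1},
  {"linear":[0.1,0,0],"dr":[0,0,0],"hand":1},
  {"linear":[0.06,0,0],"dr":[0,0,0],"hand":1},
  {"linear":[0.06,0,0],"dr":[0,0,0],"hand":1},
  {"linear":[0.06,0,0],"dr":[0,0,0],"hand":1},
  {"linear":[0.06,0,0],"dr":[0,0,0],"hand":1},
])

```text
time: 4.9
eef_pos: [0.522, 0.0231, 0.0419]
ee_rot: [0.997, -0.082, -0.003, 0.0]
contact_force: [-14.1, 3.0, 11.5]
gripper_width: 0.0872
grasp_force: 7.5
```

arm_command([
  {"linear":[0.06,0,0],"dr":[0,0,0],"hand":1},
  {"linear":[0.06,0,0],"dr":[0,0,0],"hand":1},
  {"linear":[0.06,0,0],"dr":[0,0,0],"hand":1},
  {"linear":[0.06,0,0],"dr":[0,0,0],"hand":1},
])

```text
time: 5.3
eef_pos: [0.5334, 0.0209, 0.0418]
ee_rot: [0.997, -0.082, -0.003, 0.0]
contact_force: [-15.9, 3.0, 13.9]
gripper_width: 0.0868
grasp_force: 8.1
```

```bash
python3 go.py 0.563 0.019 0.043 -0.1667; python3 m.py
```

```text
t 5.3 pos [0.5334 0.0209 0.0418] F [-15.9   3.   13.9] w 0.087
turn [0.01 0.05 0.02] shift(now) [ 0.59 -0.06 -0.03] shift(after turn) [ 0.59 -0.06 -0.02]
top case ((614.8603515625, 14.504600524902344), (145.9321746826172, 77.562744140625), 80.1743392944336) t 5.4
rail yaw(rad of y axis) -0.1649576 pt [709.74976  85.15225] off pct [-9.96812598 -8.52798428  0.03575358  9.3864826  11.46438953] along [-197.28218487  193.38527396]
stop 640 o [-120.1531385     1.79530945] a [ 87.23167934  89.16545127 114.94525407 146.85399013]
side case ((600.4338989257812, 14.693626403808594), (151.4008331298828, 108.68952941894531), 80.58023834228516) t 5.55
rail yaw(rad of y axis) -0.16555797 pt [700.70935   23.418755] off pct [-10.05656921  -8.55211112   0.06619472   9.20161942  11.04088974] along [-137.86603604  254.23704624]
stop 645 o [-120.08975943    0.72727271] a [146.32068445 150.28478002 175.77602416 179.18291087]
```

arm_command([
  {"linear":[0.06,0,0],"dr":[0,0,0],"hand":1},
  {"linear":[0.06,0,0],"dr":[0,0,0],"hand":1},
  {"linear":[0.06,0,0],"dr":[0,0,0],"hand":1},
  {"linear":[0.06,0,0],"dr":[0,0,0],"hand":1},
  {"linear":[0.06,0,0],"dr":[0,0,0],"hand":1},
  {"linear":[0.06,0,0],"dr":[0,0,0],"hand":1},
  {"linear":[0.06,0,0],"dr":[0,0,0],"hand":1},
  {"linear":[0.06,0,0],"dr":[0,0,0],"hand":1},
])

```text
time: 6.4
eef_pos: [0.5572, 0.0168, 0.0418]
ee_rot: [0.997, -0.082, -0.003, 0.0]
contact_force: [-14.2, 2.5, 11.6]
gripper_width: 0.087
grasp_force: 7.4
```

arm_command([
  {"linear":[0.04,0,0],"dr":[0,0,0],"hand":1},
  {"linear":[0.03,0,0],"dr":[0,0,0],"hand":1},
])

```text
time: 6.6
eef_pos: [0.5607, 0.0162, 0.0418]
ee_rot: [0.997, -0.082, -0.003, 0.0]
contact_force: [-14.5, 1.8, 11.4]
gripper_width: 0.0871
grasp_force: 7.5
```

arm_command([
  {"linear":[0.03,0,0],"dr":[0,0,0],"hand":1},
])

```text
time: 6.7
eef_pos: [0.5621, 0.016, 0.0418]
ee_rot: [0.997, -0.082, -0.003, 0.0]
contact_force: [-15.0, 1.2, 11.5]
gripper_width: 0.0873
grasp_force: 7.4
```

arm_command([
  {"linear":[0.03,0,0],"dr":[0,0,0],"hand":1},
])

```text
time: 6.8
eef_pos: [0.5636, 0.0158, 0.0418]
ee_rot: [0.997, -0.082, -0.003, 0.0]
contact_force: [-14.6, 2.2, 11.2]
gripper_width: 0.0869
grasp_force: 7.3
```

arm_command([
  {"linear":[0.03,0,0],"dr":[0,0,0],"hand":1},
])

```text
time: 6.9
eef_pos: [0.5651, 0.0155, 0.0418]
ee_rot: [0.997, -0.082, -0.003, 0.0]
contact_force: [-14.9, 2.0, 10.6]
gripper_width: 0.0871
grasp_force: 7.2
```

arm_command([
  {"linear":[0.03,0,0],"dr":[0,0,0],"hand":1},
])

```text
time: 7.0
eef_pos: [0.5665, 0.0153, 0.0418]
ee_rot: [0.997, -0.082, -0.003, 0.0]
contact_force: [-22.5, 3.8, 15.2]
gripper_width: 0.0868
grasp_force: 11.9
```

Run:
```python
from m import *
p=snapshot("side"); print(fitcase(p), ctrl.state()["contact_force"])
```

```text
((632.2237548828125, 8.916267395019531), (151.2626495361328, 109.56815338134766), 80.68470001220703) [-14.17777714   2.31413706  11.46248489]
```

arm_command([
  {"linear":[-0.4,0,0],"dr":[0,0,0],"hand":1},
  {"linear":[0,0,-0.8],"dr":[0,0,0],"hand":0.4},
  {"linear":[0,0,-0.8],"dr":[0,0,0],"hand":0.4},
  {"linear":[0,0.5,-0.2],"dr":[0,0,0],"hand":0.4},
  {"linear":[0,0.7,0],"dr":[0,0,0],"hand":0.4},
  {"linear":[0,0.7,0],"dr":[0,0,-0.9],"hand":0.4},
  {"linear":[0,0,0],"dr":[0,0,-0.95],"hand":0.4},
  {"linear":[0,0,0],"dr":[0,0,-0.95],"hand":0.4},
])

```text
time: 7.9
eef_pos: [0.5335, -0.0776, 0.1322]
ee_rot: [0.996, 0.086, 0.0, 0.0]
contact_force: [0.1, 1.0, -0.4]
gripper_width: 0.0613
grasp_force: 0.0
```

arm_command([
  {"linear":[0,0,0],"dr":[0,0,-0.95],"hand":0.4},
  {"linear":[0,0,0],"dr":[0,0,-0.95],"hand":0.4},
  {"linear":[0,0,0],"dr":[0,0,-0.95],"hand":0.4},
  {"linear":[0,0,0],"dr":[0,0,-0.95],"hand":0.4},
  {"linear":[0,0,0],"dr":[0,0,-0.95],"hand":0.4},
  {"linear":[0,0,0],"dr":[0,0,-0.95],"hand":0.4},
  {"linear":[0,0,0],"dr":[0,0,-0.95],"hand":0.4},
  {"linear":[0,0,0],"dr":[0,0,-0.95],"hand":0.4},
])

```text
time: 8.7
eef_pos: [0.5337, -0.0762, 0.1322]
ee_rot: [0.856, 0.517, 0.0, 0.0]
contact_force: [0.5, -0.1, 0.4]
gripper_width: 0.0611
grasp_force: 0.0
```

```bash
python3 go.py 0.6096 -0.0887 0.043 1.4047;  python3 - <<'E'
from m import *
for n in ("side","top"):
    p=snapshot(n); print(fitcase(p)); 
save(p,"top2")
E
```

```text
t 8.7 pos [ 0.5337 -0.0762  0.1322] F [ 0.5 -0.1  0.4] w 0.061
turn [ 0.    0.   -2.65] shift(now) [0.49 1.46 1.78] shift(after turn) [0.   1.54 1.78]
((632.2003784179688, 9.721527099609375), (151.46083068847656, 109.22315979003906), 80.78791046142578)
((631.2877807617188, 9.144523620605469), (150.68431091308594, 110.60423278808594), 80.49706268310547)
```

arm_command([
  {"linear":[0,0,0],"dr":[0,0,-0.9],"hand":0.4},
  {"linear":[0,0,0],"dr":[0,0,-0.9],"hand":0.4},
  {"linear":[0,0,0],"dr":[0,0,-0.85],"hand":0.4},
  {"linear":[0,0.77,0],"dr":[0,0,0],"hand":0.4},
  {"linear":[0,0.77,0.4],"dr":[0,0,0],"hand":0.4},
  {"linear":[0,0,0.5],"dr":[0,0,0],"hand":0.4},
  {"linear":[0,0,0.5],"dr":[0,0,0],"hand":0.4},
  {"linear":[0,0,0.1],"dr":[0,0,0],"hand":0.4},
])

```text
time: 9.7
eef_pos: [0.6079, -0.0891, 0.054]
ee_rot: [0.766, 0.643, -0.002, -0.002]
contact_force: [-0.9, -0.7, 1.2]
gripper_width: 0.0608
grasp_force: 0.0
```

```bash
python3 go.py 0.6096 -0.0887 0.043 1.4047
```

```text
t 9.7 pos [ 0.6079 -0.0891  0.054 ] F [-0.9 -0.7  1.2] w 0.061
turn [-0.04 -0.   -0.06] shift(now) [0.01 0.03 0.22] shift(after turn) [0.01 0.03 0.22]
```

arm_command([
  {"linear":[0.08,0,0.2],"dr":[0,0,-0.06],"hand":0.4},
  {"linear":[0.08,0,0],"dr":[0,0,0],"hand":0.4},
  {"linear":[0.08,0,0],"dr":[0,0,0],"hand":0.4},
  {"linear":[0.06,0,0],"dr":[0,0,0],"hand":0.4},
  {"linear":[0.06,0,0],"dr":[0,0,0],"hand":0.4},
  {"linear":[0.06,0,0],"dr":[0,0,0],"hand":0.4},
  {"linear":[0.06,0,0],"dr":[0,0,0],"hand":0.4},
  {"linear":[0.06,0,0],"dr":[0,0,0],"hand":0.4},
])

```text
time: 10.5
eef_pos: [0.6135, -0.0686, 0.0482]
ee_rot: [0.764, 0.645, -0.003, 0.003]
contact_force: [-7.6, -15.4, 10.7]
gripper_width: 0.0609
grasp_force: 8.6
```

arm_command([
  {"linear":[0.08,0,0],"dr":[0,0,0],"hand":0.4},
  {"linear":[0.08,0,0],"dr":[0,0,0],"hand":0.4},
  {"linear":[0.08,0,0],"dr":[0,0,0],"hand":0.4},
  {"linear":[0.08,0,0],"dr":[0,0,0],"hand":0.4},
  {"linear":[0.08,0,0],"dr":[0,0,0],"hand":0.4},
  {"linear":[0.08,0,0],"dr":[0,0,0],"hand":0.4},
  {"linear":[0.08,0,0],"dr":[0,0,0],"hand":0.4},
  {"linear":[0.08,0,0],"dr":[0,0,0],"hand":0.4},
])

```text
time: 11.3
eef_pos: [0.6188, -0.0372, 0.0482]
ee_rot: [0.764, 0.645, -0.003, 0.003]
contact_force: [-8.0, -16.6, 11.6]
gripper_width: 0.0612
grasp_force: 9.2
```

Run:
```python
from m import *
for n in ("side","top"):
    p=snapshot(n); print(fitcase(p)); 
print(ctrl.state()["eef_pos"])
```

```text
((645.0639038085938, 32.29701232910156), (184.86068725585938, 79.1910171508789), 70.21328735351562)
((638.7552490234375, 53.780479431152344), (136.56387329101562, 110.68048858642578), 80.29171752929688)
[ 0.61898485 -0.035673    0.04816917]
```

arm_command([
  {"linear":[0.08,0,0],"dr":[0,0,0],"hand":0.4},
  {"linear":[0.08,0,0],"dr":[0,0,0],"hand":0.4},
  {"linear":[0.08,0,0],"dr":[0,0,0],"hand":0.4},
  {"linear":[0.08,0,0],"dr":[0,0,0],"hand":0.4},
  {"linear":[0.08,0,0],"dr":[0,0,0],"hand":0.4},
  {"linear":[0.08,0,0],"dr":[0,0,0],"hand":0.4},
  {"linear":[0.08,0,0],"dr":[0,0,0],"hand":0.4},
  {"linear":[0.08,0,0],"dr":[0,0,0],"hand":0.4},
])

```text
time: 12.3
eef_pos: [0.624, -0.0059, 0.0482]
ee_rot: [0.764, 0.645, -0.004, 0.003]
contact_force: [-8.9, -18.5, 13.4]
gripper_width: 0.0605
grasp_force: 9.9
```

arm_command([
  {"linear":[0.06,0,0],"dr":[0,0,0],"hand":0.4},
  {"linear":[0.06,0,0],"dr":[0,0,0],"hand":0.4},
  {"linear":[0.06,0,0],"dr":[0,0,0],"hand":0.4},
  {"linear":[0.06,0,0],"dr":[0,0,0],"hand":0.4},
])

```text
time: 12.7
eef_pos: [0.626, 0.0057, 0.0482]
ee_rot: [0.764, 0.645, -0.004, 0.003]
contact_force: [-9.7, -19.6, 15.2]
gripper_width: 0.0607
grasp_force: 10.3
```

Run:
```python
from m import *
p=snapshot("top"); print(fitcase(p)); save(p,"top3")
print(ctrl.state()["eef_pos"],ctrl.state()["contact_force"])
```

```text
((645.5709838867188, 96.56513977050781), (133.4232940673828, 110.4429931640625), 80.24910736083984)
[0.62611314 0.006848   0.04814577] [ -6.81033934 -15.97397028  11.16654477]
```

View pics/top3.png

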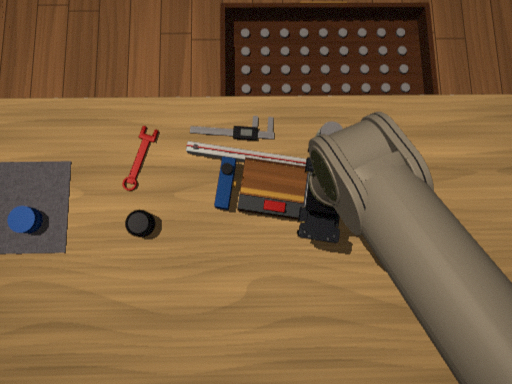

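The case, at pixel (270,190), lies along the rail with about 17 mm left to the stop at (227,185). I'll creep on.

arm_command([
  {"linear":[0.06,0,0],"dr":[0,0,0],"hand":0.4},
  {"linear":[0.06,0,0],"dr":[0,0,0],"hand":0.4},
  {"linear":[0.06,0,0],"dr":[0,0,0],"hand":0.4},
  {"linear":[0.04,0,0],"dr":[0,0,0],"hand":0.4},
])

```text
time: 13.2
eef_pos: [0.6278, 0.0168, 0.0481]
ee_rot: [0.764, 0.645, -0.004, 0.003]
contact_force: [-8.6, -18.5, 13.0]
gripper_width: 0.061
grasp_force: 9.8
```

arm_command([
  {"linear":[0.03,0,0],"dr":[0,0,0],"hand":0.4},
  {"linear":[0.03,0,0],"dr":[0,0,0],"hand":0.4},
])

```text
time: 13.4
eef_pos: [0.6283, 0.0195, 0.0481]
ee_rot: [0.764, 0.645, -0.004, 0.003]
contact_force: [-9.0, -20.2, 14.4]
gripper_width: 0.0609
grasp_force: 10.7
```

arm_command([
  {"linear":[0.03,0,0],"dr":[0,0,0],"hand":0.4},
])

```text
time: 13.5
eef_pos: [0.6285, 0.0205, 0.0482]
ee_rot: [0.764, 0.645, -0.004, 0.003]
contact_force: [-10.4, -20.7, 14.8]
gripper_width: 0.0609
grasp_force: 11.2
```

arm_command([
  {"linear":[0.03,0,0],"dr":[0,0,0],"hand":0.4},
])

```text
time: 13.6
eef_pos: [0.6287, 0.0217, 0.0481]
ee_rot: [0.764, 0.645, -0.004, 0.003]
contact_force: [-11.2, -21.5, 15.3]
gripper_width: 0.0609
grasp_force: 11.5
```

arm_command([
  {"linear":[0.03,0,0],"dr":[0,0,0],"hand":0.4},
])

```text
time: 13.7
eef_pos: [0.6289, 0.023, 0.0481]
ee_rot: [0.764, 0.645, -0.004, 0.003]
contact_force: [-11.3, -22.1, 14.9]
gripper_width: 0.0608
grasp_force: 11.7
```

arm_command([
  {"linear":[0.03,0,0],"dr":[0,0,0],"hand":0.4},
])

```text
time: 13.8
eef_pos: [0.6291, 0.0244, 0.0481]
ee_rot: [0.764, 0.645, -0.004, 0.003]
contact_force: [-11.6, -23.1, 16.8]
gripper_width: 0.0615
grasp_force: 11.9
```

arm_command([
  {"linear":[0.02,0,0],"dr":[0,0,0],"hand":0.4},
])

```text
time: 13.9
eef_pos: [0.6292, 0.0251, 0.0481]
ee_rot: [0.764, 0.645, -0.005, 0.003]
contact_force: [-11.6, -24.6, 17.6]
gripper_width: 0.061
grasp_force: 13.1
```

Run:
```python
from m import *
p=snapshot("side"); save(p,"side4"); cv2.imwrite("pics/side4c.png",cv2.resize(p["image"][120:330,150:350,::-1],None,fx=2.8,fy=2.8,interpolation=cv2.INTER_CUBIC))
p=snapshot("top"); print(fitcase(p)); print(ctrl.state()["eef_pos"],ctrl.state()["contact_force"])
```

```text
((649.7738647460938, 118.70013427734375), (136.59823608398438, 110.62689971923828), 80.45018005371094)
[0.62921429 0.0251441  0.04811902] [-11.97291548 -21.6566878   16.71653915]
```

View pics/side4c.png

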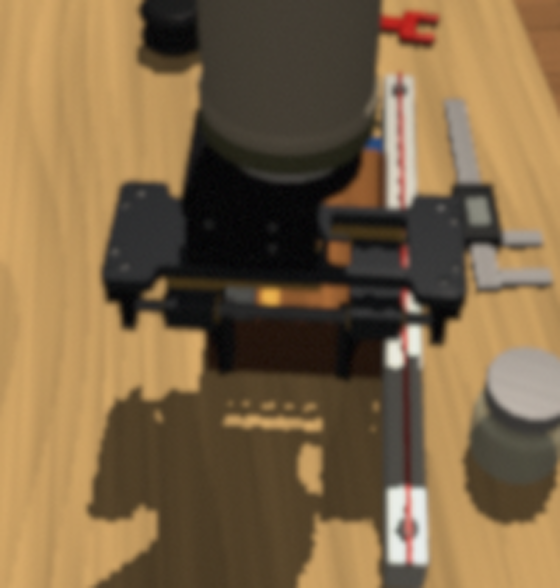

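The view shows two fingers on the case end and the stop hidden behind the gripper. The force is creeping up, so I'll go on to a clear stop.

arm_command([
  {"linear":[0.03,0,0],"dr":[0,0,0],"hand":0.4},
])

```text
time: 14.15
eef_pos: [0.6293, 0.0252, 0.0481]
ee_rot: [0.765, 0.645, -0.005, 0.004]
contact_force: [-14.1, -29.1, 20.0]
gripper_width: 0.0612
grasp_force: 15.7
```

arm_command([
  {"linear":[0.03,0,0],"dr":[0,0,0],"hand":0.4},
])

```text
time: 14.25
eef_pos: [0.6293, 0.0253, 0.0481]
ee_rot: [0.765, 0.644, -0.006, 0.004]
contact_force: [-15.9, -33.0, 23.3]
gripper_width: 0.0608
grasp_force: 17.8
```

Run:
```python
from m import *
p=snapshot("top"); print(fitcase(p)); print(ctrl.state()["eef_pos"],ctrl.state()["contact_force"])
cv2.imwrite("pics/top5c.png",cv2.resize(p["image"][130:240,180:340,::-1],None,fx=5,fy=5,interpolation=cv2.INTER_CUBIC))
```

```text
((649.38671875, 116.86736297607422), (131.85137939453125, 110.75845336914062), 80.41605377197266)
[0.62925037 0.0251868  0.0480872 ] [-15.43475188 -30.63118571  21.74218867]
```

View pics/top5c.png

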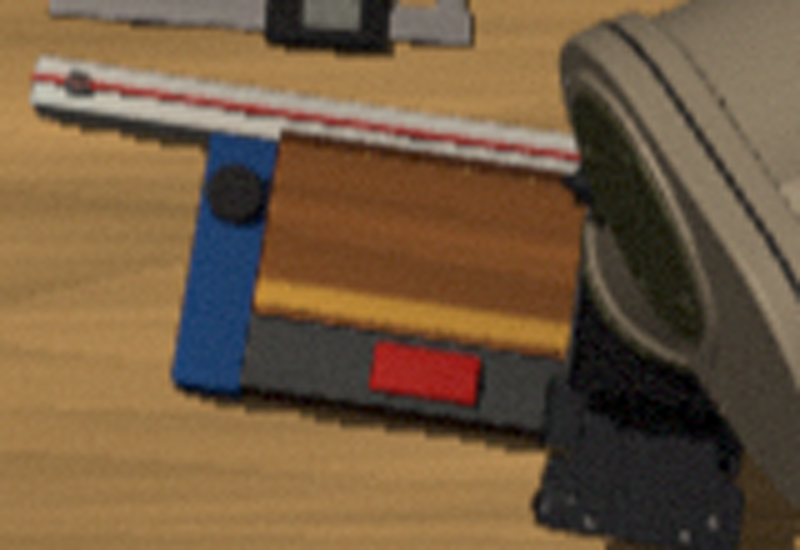

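The case is flush against both the rail and the stop, with a firm force plateau. I'll back off, lift, turn the tool and look again.

arm_command([
  {"linear":[-0.3,0,0],"dr":[0,0,0],"hand":0.4},
  {"linear":[-0.2,0,0],"dr":[0,0,0],"hand":0.4},
  {"linear":[0,0,-0.8],"dr":[0,0,0],"hand":0},
  {"linear":[0,0,-0.8],"dr":[0,0,0],"hand":-1},
  {"linear":[0,0,-0.8],"dr":[0,0,0.9],"hand":-1},
  {"linear":[0,0,0],"dr":[0,0,0.95],"hand":-1},
  {"linear":[0,0,0],"dr":[0,0,0.95],"hand":-1},
  {"linear":[0,0,0],"dr":[0,0,0.95],"hand":-1},
])

```text
time: 15.15
eef_pos: [0.6264, 0.012, 0.1676]
ee_rot: [0.889, 0.459, 0.001, 0.0]
contact_force: [-0.0, -0.3, -0.1]
gripper_width: 0.0207
grasp_force: 0.0
```

arm_command([
  {"linear":[0,0,0],"dr":[0,0,0.95],"hand":-1},
  {"linear":[0,0,0],"dr":[0,0,0.95],"hand":-1},
  {"linear":[0,0,0],"dr":[0,0,0.95],"hand":-1},
  {"linear":[0,0,0],"dr":[0,0,0.95],"hand":-1},
  {"linear":[0,0,0],"dr":[0,0,0.95],"hand":-1},
  {"linear":[0,0,0],"dr":[0,0,0.95],"hand":-1},
  {"linear":[0,0,0],"dr":[0,0,0.95],"hand":-1},
  {"linear":[0,0,0],"dr":[0,0,0.95],"hand":-1},
])

```text
time: 15.95
eef_pos: [0.6263, 0.0121, 0.1672]
ee_rot: [1.0, 0.02, 0.0, -0.0]
contact_force: [-0.7, -0.5, -0.3]
gripper_width: 0.0004
grasp_force: 0.0
```

```bash
python3 - <<'E'
from m import *
for n in ("top","side"):
    p=snapshot(n); print(n,fitcase(p)); save(p,n+"6")
    for r in regions_of(p,"button_top")[:1]:
        w=world(p,r["pixels"]); w=w[w[:,2]>.058]; print(r["conf"],len(w),cv2.minAreaRect((w[:,:2]*1000).astype(np.float32)),np.median(w[:,2]))
    for r in regions_of(p,"plunger")[:1]: print("pl",r["conf"],r["uv"],r["pixels"].sum())
E
python3 go.py 0.607 0.113 0.15 -0.166
```

```text
top ((647.7447509765625, 107.82557678222656), (149.97216796875, 110.35798645019531), 80.4356689453125)
0.61 202 ((608.1284790039062, 114.48230743408203), (43.765235900878906, 19.992937088012695), 79.56851196289062) 0.06424096732880974
side ((648.0501708984375, 106.1478042602539), (149.28260803222656, 109.86030578613281), 80.42991638183594)
0.28 10 ((665.7036743164062, -68.71227264404297), (2.743415117263794, 20.654619216918945), 2.187025547027588) 0.2565606035385909
t 16.35 pos [0.6262 0.0115 0.167 ] F [ 1.   0.4 -0.2] w 0.0
turn [-0.   -0.    1.77] shift(now) [-0.29 -2.05  0.34] shift(after turn) [-0.71 -1.94  0.34]
```

arm_command([
  {"linear":[0,0,0],"dr":[0,0,0.9],"hand":-1},
  {"linear":[0,0,0],"dr":[0,0,0.87],"hand":-1},
  {"linear":[-0.25,-0.65,0],"dr":[0,0,0],"hand":-1},
  {"linear":[-0.25,-0.65,0],"dr":[0,0,0],"hand":-1},
  {"linear":[-0.23,-0.65,0.4],"dr":[0,0,0],"hand":-1},
  {"linear":[0,0,0.4],"dr":[0,0,0],"hand":-1},
  {"linear":[0,0,0],"dr":[0,0,0],"hand":-1},
])

```text
time: 17.05
eef_pos: [0.6048, 0.1142, 0.1245]
ee_rot: [0.997, -0.082, -0.002, 0.0]
contact_force: [0.0, -0.2, -1.3]
gripper_width: 0.0005
grasp_force: 0.0
```

```bash
python3 go.py 0.6063 0.1138 0.09 -0.166
```

```text
t 17.05 pos [0.6048 0.1142 0.1245] F [ 0.  -0.2 -1.3] w 0.0
turn [0.01 0.03 0.01] shift(now) [0.03 0.   0.69] shift(after turn) [0.03 0.   0.69]
```

arm_command([
  {"linear":[0.03,0,0.35],"dr":[0,0,0],"hand":-1},
  {"linear":[0,0,0.3],"dr":[0,0,0],"hand":-1},
  {"linear":[0,0,0.1],"dr":[0,0,0],"hand":-1},
])

```text
time: 17.35
eef_pos: [0.6074, 0.112, 0.0874]
ee_rot: [0.996, -0.084, -0.001, 0.0]
contact_force: [-0.2, -0.1, -0.2]
gripper_width: 0.0007
grasp_force: 0.0
```

arm_command([
  {"linear":[0,0,0.05],"dr":[0,0,0],"hand":-1},
  {"linear":[0,0,0.04],"dr":[0,0,0],"hand":-1},
])

```text
time: 17.55
eef_pos: [0.6082, 0.113, 0.0852]
ee_rot: [0.996, -0.084, 0.0, 0.0]
contact_force: [-1.7, -0.8, 2.3]
gripper_width: 0.0004
grasp_force: 1.1
```

arm_command([
  {"linear":[-0.02,0,0.07],"dr":[0,0,0],"hand":-1},
  {"linear":[0,0,0.06],"dr":[0,0,0],"hand":-1},
])

```text
time: 17.75
eef_pos: [0.6081, 0.1132, 0.0794]
ee_rot: [0.996, -0.084, 0.001, 0.0]
contact_force: [1.4, -2.4, 4.4]
gripper_width: 0.0003
grasp_force: 2.5
```

arm_command([
  {"linear":[0,0,0.04],"dr":[0,0,0],"hand":-1},
  {"linear":[0,0,0],"dr":[0,0,0],"hand":-1},
])

```text
time: 17.95
eef_pos: [0.6081, 0.1132, 0.0783]
ee_rot: [0.996, -0.084, 0.001, 0.0]
contact_force: [-1.3, -3.0, 13.2]
gripper_width: 0.0004
grasp_force: 6.5
```

Run:
```python
from m import *
p=snapshot("side"); save(p,"side7")
for r in regions_of(p,"lid")[:2]:
    w=world(p,r["pixels"]); print(r["conf"],len(w),np.percentile(w,[2,98],axis=0).round(3))
print(ctrl.state()["eef_pos"],ctrl.state()["contact_force"])
```

```text
0.75 1057 [[0.661 0.03  0.044]
 [0.705 0.169 0.118]]
[0.6081285  0.11320358 0.07831114] [-1.47914342 -3.81619617 13.59813321]
```

View pics/side7.png

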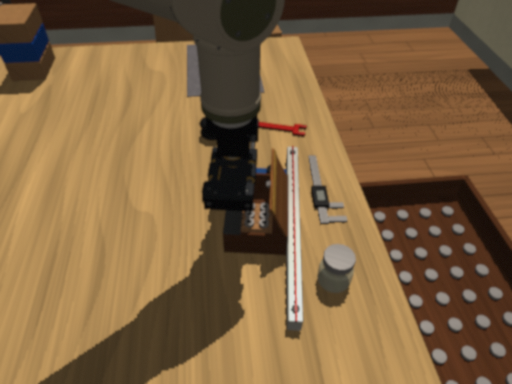

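The lid has sprung up in the side view, at about (276,185). I'll raise a little and sweep the closed fingers gently to its front face.

arm_command([
  {"linear":[0,0,-0.25],"dr":[0,0,0],"hand":-1},
  {"linear":[0.1,0,-0.15],"dr":[0,0,0],"hand":-1},
  {"linear":[0.3,0,-0.05],"dr":[0,0,0],"hand":-1},
  {"linear":[0.3,0,0],"dr":[0,0,0],"hand":-1},
  {"linear":[0.3,0,0],"dr":[0,0,0],"hand":-1},
  {"linear":[0.2,0,0],"dr":[0,0,0],"hand":-1},
  {"linear":[0.1,0,0],"dr":[0,0,0],"hand":-1},
  {"linear":[0.05,0,0],"dr":[0,0,0],"hand":-1},
])

```text
time: 18.85
eef_pos: [0.6736, 0.1024, 0.0988]
ee_rot: [0.996, -0.084, -0.0, -0.0]
contact_force: [-0.0, -0.3, -0.3]
gripper_width: 0.0003
grasp_force: 0.0
```

```bash
cat > lid.py <<'E'
from m import *
e=np.array([.9863,-.1652])
def lid():
    p=snapshot("side")
    for r in regions_of(p,"lid")[:1]:
        w=world(p,r["pixels"]); x=(w[:,:2]-[.648,.107])@e*1000; z=w[:,2]*1000
        k=(z>60)&(z<135)&(abs(x)<80); f=np.polyfit(z[k],x[k],1)
        print("t",ctrl.state()["time"],"conf",r["conf"],k.sum(),"lid angle",np.arctan2(1,-f[0]).round(3),"x at z120",np.polyval(f,120).round(1))
    s=ctrl.state(); print(((s["eef_pos"][:2]-[.648,.107])@e*1000).round(1),s["eef_pos"].round(4),s["contact_force"].round(2)); return p
if __name__=="__main__": lid(); save(lid(),"lid")
E
python3 lid.py
```

```text
25.8 [0.6734 0.1024 0.0989] [0.26 0.14 0.58]
t 19.05 conf 0.45 138 lid angle 1.385 x at z120 39.4
25.6 [0.6732 0.1025 0.0991] [0.08 0.4  0.34]
```

arm_command([
  {"linear":[0.05,0,0],"dr":[0,0,0],"hand":-1},
  {"linear":[0.05,0,0],"dr":[0,0,0],"hand":-1},
  {"linear":[0.05,0,0],"dr":[0,0,0],"hand":-1},
  {"linear":[0.05,0,0],"dr":[0,0,0],"hand":-1},
  {"linear":[0,0,0],"dr":[0,0,0],"hand":-1},
  {"linear":[0,0,0],"dr":[0,0,0],"hand":-1},
  {"linear":[0,0,0],"dr":[0,0,0],"hand":-1},
  {"linear":[0,0,0],"dr":[0,0,0],"hand":-1},
])

```text
time: 19.85
eef_pos: [0.6833, 0.1006, 0.099]
ee_rot: [0.996, -0.084, 0.0, 0.0]
contact_force: [0.2, -0.6, 0.6]
gripper_width: 0.0005
grasp_force: 0.0
```

arm_command([
  {"linear":[0,0,0],"dr":[0,0,0],"hand":-1},
  {"linear":[0,0,0],"dr":[0,0,0],"hand":-1},
  {"linear":[0,0,0],"dr":[0,0,0],"hand":-1},
  {"linear":[0,0,0],"dr":[0,0,0],"hand":-1},
  {"linear":[0,0,0],"dr":[0,0,0],"hand":-1},
  {"linear":[0,0,0],"dr":[0,0,0],"hand":-1},
  {"linear":[0,0,0],"dr":[0,0,0],"hand":-1},
  {"linear":[0,0,0],"dr":[0,0,0],"hand":-1},
])

```text
time: 20.65
eef_pos: [0.6834, 0.1006, 0.099]
ee_rot: [0.996, -0.084, 0.0, 0.0]
contact_force: [0.1, -0.6, -1.1]
gripper_width: 0.0007
grasp_force: 0.0
```

```bash
python3 lid.py
python3 - <<'E'
from m import *
p=snapshot("top"); print(fitcase(p,.03,.06))
import cv2
a=cv2.imread("pics/lid.png")[100:270,190:340]; b=p["image"][130:240,200:310,::-1]
cv2.imwrite("pics/both.png",np.hstack([cv2.resize(a,(450,510)),cv2.resize(b,(350,510))]))
E
```

```text
t 20.75 conf 0.65 108 lid angle 1.566 x at z120 48.9
36.0 [0.6834 0.1006 0.0991] [-0.55  0.39 -0.83]
t 20.85 conf 0.45 94 lid angle 1.565 x at z120 48.9
36.0 [0.6834 0.1006 0.0991] [-0.39  0.09 -0.26]
((633.8580932617188, 110.87040710449219), (151.007080078125, 81.89997863769531), 80.447998046875)
```

View pics/both.png

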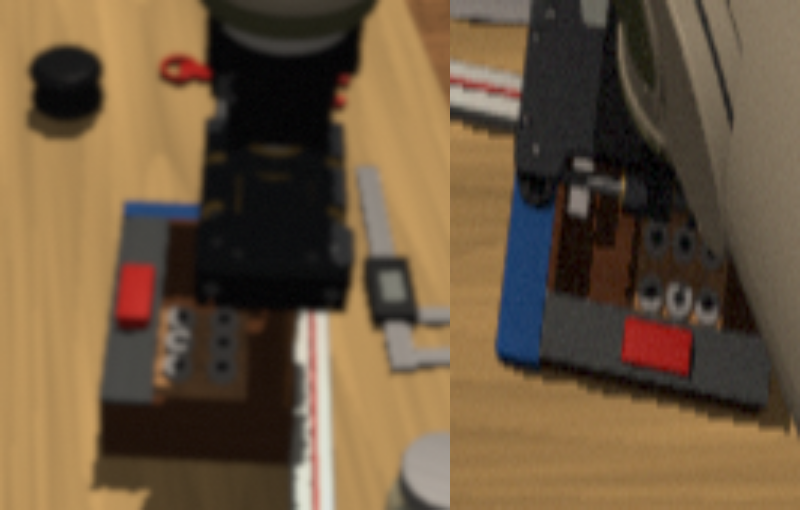

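The fingers hold the lid still: two readings both gave 1.566 rad. I'll ease it back slowly to its resting angle.

arm_command([
  {"linear":[-0.02,0,0],"dr":[0,0,0],"hand":-1},
  {"linear":[-0.02,0,0],"dr":[0,0,0],"hand":-1},
  {"linear":[-0.02,0,0],"dr":[0,0,0],"hand":-1},
  {"linear":[-0.02,0,0],"dr":[0,0,0],"hand":-1},
  {"linear":[-0.02,0,0],"dr":[0,0,0],"hand":-1},
  {"linear":[-0.02,0,0],"dr":[0,0,0],"hand":-1},
  {"linear":[-0.02,0,0],"dr":[0,0,0],"hand":-1},
  {"linear":[-0.02,0,0],"dr":[0,0,0],"hand":-1},
])

```text
time: 21.75
eef_pos: [0.6755, 0.1019, 0.0991]
ee_rot: [0.996, -0.084, 0.0, 0.0]
contact_force: [0.9, 0.5, -0.5]
gripper_width: 0.0002
grasp_force: 0.0
```

arm_command([
  {"linear":[-0.02,0,0],"dr":[0,0,0],"hand":-1},
  {"linear":[-0.02,0,0],"dr":[0,0,0],"hand":-1},
  {"linear":[-0.02,0,0],"dr":[0,0,0],"hand":-1},
  {"linear":[-0.02,0,0],"dr":[0,0,0],"hand":-1},
  {"linear":[-0.02,0,0],"dr":[0,0,0],"hand":-1},
  {"linear":[-0.02,0,0],"dr":[0,0,0],"hand":-1},
  {"linear":[-0.02,0,0],"dr":[0,0,0],"hand":-1},
  {"linear":[-0.02,0,0],"dr":[0,0,0],"hand":-1},
])

```text
time: 22.55
eef_pos: [0.6676, 0.1033, 0.099]
ee_rot: [0.996, -0.084, 0.0, 0.0]
contact_force: [1.0, 0.5, -0.4]
gripper_width: 0.0006
grasp_force: 0.0
```

arm_command([
  {"linear":[-0.02,0,0],"dr":[0,0,0],"hand":-1},
  {"linear":[-0.02,0,0],"dr":[0,0,0],"hand":-1},
  {"linear":[-0.02,0,0],"dr":[0,0,0],"hand":-1},
  {"linear":[-0.02,0,0],"dr":[0,0,0],"hand":-1},
  {"linear":[-0.02,0,0],"dr":[0,0,0],"hand":-1},
  {"linear":[-0.02,0,0],"dr":[0,0,0],"hand":-1},
  {"linear":[-0.02,0,0],"dr":[0,0,0],"hand":-1},
  {"linear":[-0.02,0,0],"dr":[0,0,0],"hand":-1},
])

```text
time: 23.35
eef_pos: [0.6597, 0.1046, 0.0991]
ee_rot: [0.996, -0.084, 0.0, 0.0]
contact_force: [0.3, 0.3, 0.2]
gripper_width: 0.0
grasp_force: 0.0
```

```bash
python3 lid.py
```

```text
t 23.45 conf 0.5 214 lid angle 1.275 x at z120 31.4
11.9 [0.6597 0.1046 0.0991] [0.01 0.17 0.08]
t 23.55 conf 0.8 229 lid angle 1.263 x at z120 30.5
12.0 [0.6598 0.1045 0.099 ] [-0.18  0.41  0.32]
```

Lid free and nearly still. I'll retreat forward and up.

arm_command([
  {"linear":[-0.3,0,0],"dr":[0,0,0],"hand":-1},
  {"linear":[-0.5,0,0],"dr":[0,0,0],"hand":-1},
  {"linear":[-0.6,0,-0.2],"dr":[0,0,0],"hand":-1},
  {"linear":[-0.6,0,-0.6],"dr":[0,0,0],"hand":-1},
  {"linear":[-0.6,0,-0.6],"dr":[0,0,0],"hand":-1},
  {"linear":[0,0,-0.3],"dr":[0,0,0],"hand":-1},
  {"linear":[0,0,0],"dr":[0,0,0],"hand":-1},
  {"linear":[0,0,0],"dr":[0,0,0],"hand":-1},
])

```text
time: 24.35
eef_pos: [0.5321, 0.1257, 0.1837]
ee_rot: [0.996, -0.084, 0.0, 0.0]
contact_force: [0.4, -0.6, -0.2]
gripper_width: 0.0004
grasp_force: 0.0
```

```bash
python3 lid.py; python3 lid.py
python3 - <<'E'
from m import *
p=snapshot("side"); print(fitcase(p,.03,.056)); save(p,"end")
E
```

```text
t 24.45 conf 0.83 673 lid angle 1.277 x at z120 31.9
-117.9 [0.5316 0.1257 0.1827] [ 0.36 -0.4  -0.2 ]
t 24.55 conf 0.74 702 lid angle 1.268 x at z120 31.2
-118.1 [0.5315 0.126  0.1827] [ 0.3  -0.    0.47]
t 24.65 conf 0.56 737 lid angle 1.261 x at z120 30.7
-118.1 [0.5315 0.1261 0.1831] [-0.52  0.58 -0.3 ]
t 24.75 conf 0.65 716 lid angle 1.266 x at z120 31.0
-118.1 [0.5315 0.1263 0.1835] [-0.17 -0.   -0.2 ]
((651.1796875, 115.02911376953125), (168.6859130859375, 112.95423889160156), 80.2684097290039)
```

View pics/end.png

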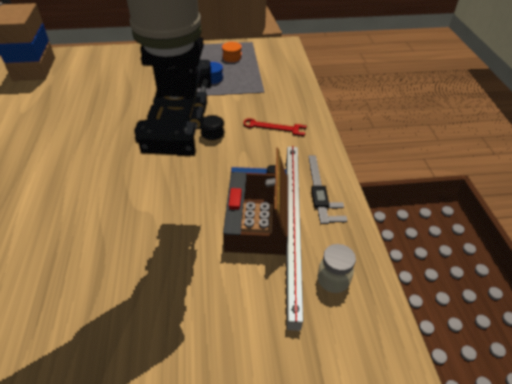

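The case, at (255,215), sits docked against the rail and stop. The lid stands still at about 1.27 rad, and the arm is clear, so I'm handing in.

```bash
python3 -c "
from plant import ctrl
print(ctrl.job_done())"
```

```text
the job is handed in; nothing more can be done
None
```

I handed the job in at about 25 s: the case is docked square against the rail and hard up to the blue stop, the lid stands open and still at about 1.27 rad, and the bystanders look undisturbed; plunger depth was inferred from the case stopping firmly there, and no verdict came back.

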